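# Slide the tall vase into the height gauge

### The arm

A 7-joint arm with a two-finger parallel gripper is mounted at the origin on the work surface. World frame = base frame: x ahead of the robot, y to its left, z up, the work surface at z = 0. Lengths are in m, angles in degrees, forces in N, time in s.
With the tool pointing down it reaches from about 0.425 to 0.925 m from the base axis. Payload 6.8 kg.
Tool frame: the origin (TCP) lies at the very end of the fingers, on their centre line; the grasp point (between the pads) lies 19 mm behind it; z points along the fingers, y is the line along which they close (so a half turn about z gives the same grasp; the last joint's range is limited). The gripper opens to 85 mm and grips with 20 to 120 N. Pads are 22 mm wide; open, the fingers measure 114 mm over their backs; the gripper's body (76 mm by 85 mm) begins 54 mm behind the grasp point. The pads swing forward as they close: fully open they stand 13 mm farther back than shut.
Start: joints at [58.722, 27.33, 1.283, 89.118, -0.659, 63.558, -4.761], TCP at [0.286, -0.611, 0.231] pointing down, gripper open.
Joint ranges: [-169.35, 169.35], [-19.33, 120.38], [-80.79, 83.38], [13.8, 139.57], [-78.32, 258.32], [9.67, 109.79], [-169.56, 169.56]. Speed limits (degrees/s): [136.94, 136.94, 180, 180, 180, 180, 180].

### API

Orientations are given as [roll, pitch, yaw] about the fixed x, y, z axes, in that order (R = Rz(yaw) Ry(pitch) Rx(roll)).
In Python, from station import env, eyes, job gives the robot as it stands. The module is installed in compiled form; this text tells all that it offers.
- The arm moves only by the tool move_arm, never from a script. Its argument "plan" is a list of rows, each an object with "slide": the shift along the tool's x, y, z in mm, a list of three; "angular": the turn, a rotation vector about the tool's x, y, z in degrees, a list of three. A call has 1 to 20 rows; each row is the pose to reach, as a shift and turn from the pose commanded when the call began, along the tool's axes at that moment; what a row does not reach only later rows make up. A row lasts 1/10 s, in which the tool goes at most 50 mm and 8.59 degrees, less where a joint would pass 70% of its speed; a pose out of reach is approached as far as the arm can. A call with a gripper value outside its range is refused whole. "claw" is the opening, from 0 (shut) to 1 (fully open), set as the call begins (left out, the last holds). The fingers move at their own pace and stop on an object; the grip force is fixed at half the most. Time passes only in rows, so rows that repeat a pose let the fingers close. It gives the time, the measured TCP pose, the force, the opening and the grip force at its end, in the units of the state.
- env.observe(): the state, without advancing time (a new reading comes with each control period).
- eyes.grab_frame(name): name is "side" or "top" or "wrist"; returns a dict with "frame" (480x640x3 uint8, blue, green, red), "z_map" (480x640 float32, m along the optical axis (not along the pixel's ray), 0 where there is no reading), "vfov" (degrees; the focal length in pixels is half the picture's height over the tangent of half this angle, whatever the lens; pixels are square), "cx", "cy" (the principal point, pixels), "distortion" ([k1, k2, p1, p2, k3] as OpenCV has them; the pictures are not rectified), "R" (3x3) and "t" (3): a world point X has camera coordinates R X + t. Camera axes: x right, y down, z forward; pixel columns grow to the right and rows downward; lengths in m; the calibration is good to about 2 mm. A picture is of the moment at which its call begins.
- job.sign_off(): hands the job in; it is judged then, once.
The state is a dict: "t": time; "q": joint angles; "qd": joint speeds; "tau": joint torques, N m; "position": TCP position; "tcp_rot": TCP orientation; "ft_force": force on the tool from outside, world axes, zero at the start; "torque": the same for the moment, N m; "width": finger opening in m; "finger_force": force on a finger pad.
Only numpy, scipy, OpenCV 4.12 (cv2) and the standard library are available. Lean on these libraries where they do the work, as an engineer would, in place of code of your own. Each camera call takes 0.05 s, during which the arm holds its last target. There are 200 camera calls.

### The job

Slide the tall unglazed bottle vase across the bench, upright, into the V-shaped wooden stop of the height gauge until its foot rests against both cheeks of the V under the pointer. Do not pinch, straddle or lift it: push it from behind with the fingertips, low on its straight foot, so that it never tips, and leave the other pots alone. Finish with the hand clear of it.

Things in the scene. Friction and masses are not known exactly. Their poses are not given: they have to be found in the camera images.
- vase: Tall narrow bottle vase of buff fired clay, 230 mm high, 0.35 to 0.65 kg, loose: the tallest of the loose pots. Foot: straight cylinder 66 mm in diameter up to 50 mm above the bench. Origin: centre of the underside; z up its axis. Pushed lower than about 40 mm it slides (friction 0.5 to 0.7); pushed higher it tips. Lean the tool back from it, or the gripper's body meets its upper part.
- vase_top (a point): Centre of the vase's rim, 230 mm above its underside. Above the foot it narrows smoothly: 48 mm in diameter at 115 mm up, 28 mm at 155 mm, 22 mm neck, 30 mm rim.
- gauge: Height gauge fixed to the bench. Two pale wooden cheeks, 95 mm long, 14 mm thick, 40 mm high, form a right-angled V in plan, with no floor. Origin: point on the bench under the vase's centre when its foot touches both cheeks. x: level, from the V's mouth to its apex, 47 mm past the origin; z up. The mouth is 134 mm wide, 20 mm before the origin, so the back of the seated foot stands 13 mm out.
- pointer (a point): Free tip of the gauge's level pointer rod (8 mm thick), 250 mm straight above the gauge's origin. The rod runs along the gauge's x to a 12 mm steel post, 92 mm past the origin and 270 mm high, on a wooden block 60 x 90 mm, 40 mm high, behind the V.
- small_bottle: Bystander: short buff clay bottle, 125 mm high, 64 mm in diameter at its foot, loose. Origin: centre of the underside.
- bowl: Bystander: buff clay bowl, 100 mm in diameter at the rim, 50 mm high, loose. Origin: centre of the underside.
- tumbler: Bystander: buff clay tumbler, 72 mm in diameter at the rim, 85 mm high, loose. Origin: centre of the underside.

How it is judged (in metres and radians):
At the end, for the whole second after the job is handed in: The vase stands upright (within 0.05 rad) and still on the bench, its axis within 6 mm horizontally of the gauge's origin, that is, its foot against both cheeks of the V; the robot does not touch it; the other pots are within 20 mm of where they stood (horizontal distance between vase and gauge below 0.006 m and angle between vase's own z axis and vertical below 0.05 rad and height (world z) of vase below 0.005 m and linear speed of vase below 0.01 m/s and contact force between vase and the arm below 0.1 N and distance of each of small_bottle, bowl, tumbler from where it was at the start of the episode below 0.02 m).
It fails at once if the vase tips by more than 0.2 rad (angle between vase's own z axis and vertical above 0.2 rad).
It fails at once if the vase is lifted more than 12 mm off the bench (height (world z) of vase above 0.012 m).
It fails at once if the vase is pinched or straddled (the fingers press it with the grasp point between them within 18 mm of its axis) (contact force between the fingers and vase above 1 N and horizontal distance between the grasp point and vase below 0.018 m).
It fails at once if the fingers press the vase with the grasp point more than 90 mm above the bench, not low on its foot (contact force between the fingers and vase above 1 N and height (world z) of the grasp point above 0.09 m).
It fails at once if another pot is moved by more than 20 mm or tipped (distance of any of small_bottle, bowl, tumbler from where it was at the start of the episode above 0.02 m or angle between any of small_bottle, bowl, tumbler's own z axis and vertical above 0.3 rad).
It also fails if it takes over 51 s, if anything falls off the work surface, if the arm or the gripper's body presses on something with over 40 N, if the wrist force passes 120 N, or if a joint passes its speed limit or range.

## Working session

There is one attempt and no reset: what is moved stays moved. The work goes in short steps, Python scripts to look and compute and a tool call to move; the robot and the scene stay as the last step left them, time stands still between calls to the robot, and variables do not carry over. Pictures are saved under pics/ and viewed, at most 10 in all, crops included, and the job is handed in when it is done.

Besides the shell and the picture viewer there is one more tool, called after "Emit:" by a JSON object that holds its "fn" and its "kwargs". move_arm: Moves the arm, as the interface text tells. Its arguments: {"type":"object","properties":{"plan":{"type":"array"},"claw":{"type":"number"}},"required":["plan"]}

```bash
mkdir -p pics; cat > h.py <<'E'
import numpy as np, cv2
from station import env, eyes, job
def grab(n):
    f=eyes.grab_frame(n); np.savez(f'pics/{n}.npz',**{k:np.asarray(v) for k,v in f.items()}); return f
def load(n): return dict(np.load(f'pics/{n}.npz'))
def K(f):
    fl=240/np.tan(np.radians(float(f['vfov'])/2)); return np.array([[fl,0,float(f['cx'])],[0,fl,float(f['cy'])],[0,0,1]])
def ray(f,u,v):
    p=cv2.undistortPoints(np.array([[[u,v]]],float),K(f),np.asarray(f['distortion'],float))[0,0]
    R=np.asarray(f['R']); return -R.T@np.asarray(f['t']), R.T@np.array([p[0],p[1],1.])
def at_z(f,u,v,z):
    c,d=ray(f,u,v); return c+d*(z-c[2])/d[2]
def at_depth(f,u,v):
    c,d=ray(f,u,v); return c+d*float(f['z_map'][int(round(v)),int(round(u))])
def cloud(f):
    v,u=np.nonzero(f['z_map']>0)
    p=cv2.undistortPoints(np.stack([u,v],1)[:,None].astype(float),K(f),np.asarray(f['distortion'],float))[:,0]
    X=np.c_[p,np.ones(len(p))]*f['z_map'][v,u][:,None]
    return (X-np.asarray(f['t']))@np.asarray(f['R']),u,v
def proj(f,X):
    R=np.asarray(f['R']); return cv2.projectPoints(np.atleast_2d(X).astype(float),cv2.Rodrigues(R)[0],np.asarray(f['t'],float),K(f),np.asarray(f['distortion'],float))[0][:,0]
E
python3 - <<'E'
from h import *
for n in ('top','side'):
    f=grab(n); cv2.imwrite(f'pics/{n}0.png',f['frame'])
    print(n,f['vfov'],-f['R'].T@f['t'],f['R'][2],(f['z_map']>0).mean())
s=env.observe();print(s['t'],s['position'],s['tcp_rot'],s['width'],s['ft_force'])
E
```

```text
top 55.11689516200142 [ 0.4244749  -0.01703939  1.09484458] [ 0.16768273  0.00305823 -0.98583627] 0.99623046875
side 44.3373607352991 [0.37841611 1.15242751 0.99882667] [ 0.13870513 -0.80712886 -0.57385006] 0.9959798177083333
0.1 [ 0.2859341  -0.61086079  0.23041085] [-1.79905453e+02  6.79757482e-03  2.50843730e+01] 0.08558017800239721 [ 0.00293359 -0.80149252 -0.31509939]
```

View pics/top0.png

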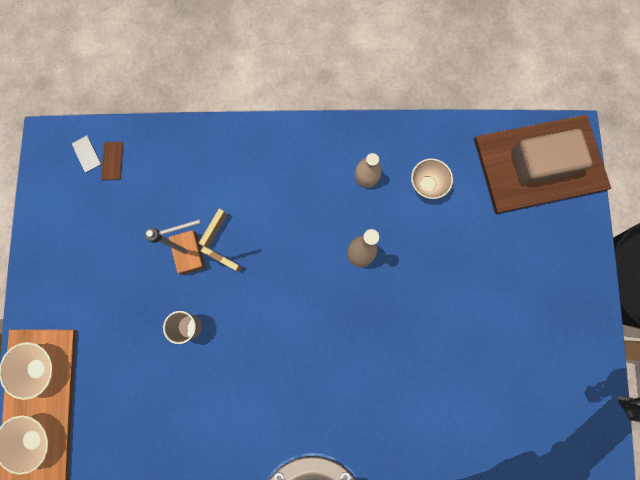

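View pics/side0.png

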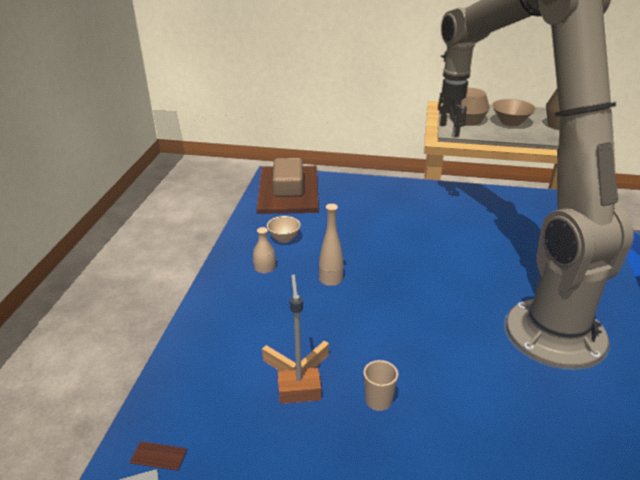

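The top view shows the vase with its foot near (360,252) and rim at (371,237). The V's cheeks run to (222,211) and (239,267), with the apex near (203,247), and the pointer tip is at (199,222). The other pots are the small bottle (369,172), bowl (432,179) and tumbler (180,327). In the side view the vase foot is at (331,280) and the rim at (331,207), with the V in front of the block at (298,375).

```bash
python3 - <<'E'
from h import *
from scipy.optimize import least_squares
T,S=load('top'),load('side')
print('rim',at_z(T,371,237,.23),at_z(S,331,207,.23))
print('pointer tip',at_z(T,199,222,.25),at_depth(T,197,223)); 
for n,u,v,z in (('sb',373,160,.125),('bowl',432,179,.05),('tumb',180,327,.085),('apex',203,247,.04)): print(n,at_z(T,u,v,z))
P=[cloud(T)[0],cloud(S)[0]]
vc=at_z(T,371,237,.23)[:2]
def circ(Q,r):
    return least_squares(lambda c:np.hypot(*(Q-c).T)-r,vc,loss='soft_l1',f_scale=.002)
for n,p in zip('TS',P):
    d=np.hypot(*(p[:,:2]-vc).T)
    for lo,hi,r in ((.01,.048,.033),(.222,.24,None)):
        q=p[(d<.06)&(p[:,2]>lo)&(p[:,2]<hi)]
        if len(q)<5: print(n,lo,len(q));continue
        print(n,lo,len(q),q.mean(0), circ(q[:,:2],r).x if r else '')
# V cheeks: top-surface points
ap=at_z(T,203,247,.04)[:2]
for n,p in zip('TS',P):
    d=np.hypot(*(p[:,:2]-ap).T)
    q=p[(d<.14)&(abs(p[:,2]-.04)<.004)]
    print(n,len(q)); 
    m=np.zeros((300,300),np.uint8)
    ij=((q[:,:2]-ap)*1000+150).astype(int); m[ij[:,0].clip(0,299),ij[:,1].clip(0,299)]=255
    cv2.imwrite(f'pics/m{n}.png',m)
a,b=cv2.imread('pics/mT.png',0),cv2.imread('pics/mS.png',0)
crop=cv2.resize(T['frame'][200:290,140:260],None,fx=5,fy=5,interpolation=cv2.INTER_CUBIC)
mm=np.hstack([np.flip(a),np.flip(b)]); 
cv2.imwrite('pics/v.png',crop); cv2.imwrite('pics/m.png',mm)
E
```

```text
rim [ 0.57663341 -0.12048329  0.23      ] [ 0.57566324 -0.11843973  0.23      ]
pointer tip [0.60502214 0.20490991 0.25      ] [0.60187288 0.20704954 0.2559832 ]
sb [ 0.76780484 -0.14273813  0.125     ]
bowl [ 0.74630089 -0.2909208   0.05      ]
tumb [0.40735192 0.28268281 0.085     ]
apex [0.59023466 0.24863946 0.04      ]
T 0.01 60 [ 0.5547324  -0.10626264  0.02917328] [ 0.57683456 -0.12085797]
T 0.222 186 [ 0.57678255 -0.12037407  0.23028169] 
S 0.01 265 [ 0.57214919 -0.09522172  0.02926132] [ 0.57609161 -0.12098094]
S 0.222 82 [ 0.57548658 -0.1165858   0.22976897] 
T 1280
S 1222
```

View pics/v.png

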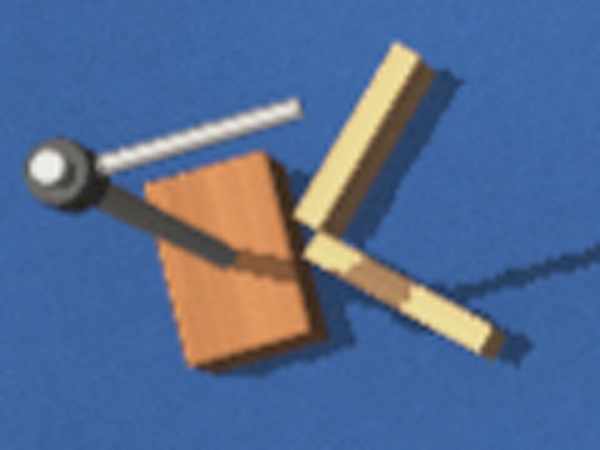

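View pics/m.png

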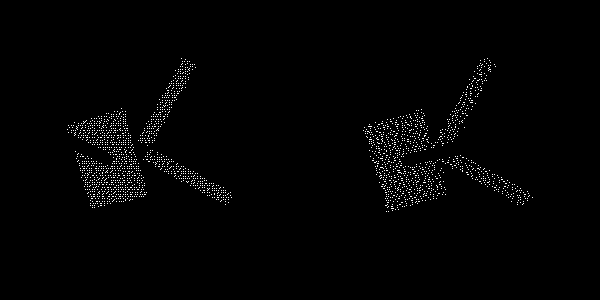

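```bash
python3 - <<'E'
from h import *
from scipy.optimize import least_squares
s2=2**.5
for names in (['top'],['side'],['top','side']):
    q=np.vstack([cloud(load(n))[0] for n in names])
    ap=np.array([.59,.249]); q=q[(np.hypot(*(q[:,:2]-ap).T)<.14)&(abs(q[:,2]-.04)<.004)][:,:2]
    def loc(x):
        R=np.array([[np.cos(x[2]),-np.sin(x[2])],[np.sin(x[2]),np.cos(x[2])]]); return (q-x[:2])@R
    def res(x,sel=None):
        p=loc(x); sg=np.where(p[:,1]>0,1,-1); e=p-[.0467,0]
        n=(e[:,0]+sg*e[:,1])/s2-.007; d=(-e[:,0]+sg*e[:,1])/s2
        return n,d
    x=np.array([ap[0]+.011,ap[1]-.045,np.radians(104)])
    for k in range(8):
        n,d=res(x); m=(abs(n)<(.02 if k<3 else .01))&(d>.012)&(d<.1)
        x=least_squares(lambda y:res(y)[0][m],x,loss='soft_l1',f_scale=.004).x
    n,d=res(x); print(names,m.sum(),x[:2].round(4),np.degrees(x[2]).round(2),n[m].std(),np.percentile(d[m],[1,99]))
V=np.array([.5765,-.1209]); D=x[:2]-V; print(D,np.hypot(*D),np.degrees(np.arctan2(D[1],D[0])))
p=proj(load('top'),[*x[:2],.25]);print(p)
E
```

```text
['top'] 421 [0.6054 0.2037] 106.18 0.004192093128282323 [0.01288831 0.09406238]
['side'] 368 [0.6042 0.2057] 106.67 0.0046888056353230345 [0.01276275 0.09680346]
['top', 'side'] 787 [0.6049 0.2046] 106.39 0.004479822601363259 [0.01317109 0.0952009 ]
[0.0284434  0.32548133] 0.32672178334891555 85.00568190689772
[[199.17130345 222.03897262]]
```

```bash
cat >> h.py <<'E'
from scipy.spatial.transform import Rotation as Ro
def Rt(yaw,lean):
    y,l=np.radians([yaw,lean]); f=np.array([np.cos(y),np.sin(y),0]); u=np.array([0,0,1.])
    x=f*np.cos(l)+u*np.sin(l); z=f*np.sin(l)-u*np.cos(l); return np.stack([x,np.cross(z,x),z],1)
def delta(p0,R0,p1,R1=None):
    R1=R0 if R1 is None else R1
    return (R0.T@(np.asarray(p1)-p0)*1000).round(1),Ro.from_matrix(R0.T@R1).as_rotvec(degrees=True).round(1)
def now():
    s=env.observe(); return s,np.asarray(s['position']),Ro.from_euler('xyz',s['tcp_rot'],degrees=True).as_matrix()
E
python3 - <<'E'
from h import *
s,p,R=now()
for t in ((.565,-.30,.15),(.565,-.26,.10)): print(delta(p,R,t,Rt(95,35)))
E
```

```text
(array([ 384.5, -163.1,   80.6]), array([ 21.2,  30.4, -67.6]))
(array([ 401.5, -199.2,  130.7]), array([ 21.2,  30.4, -67.6]))
```

Emit:
{"fn": "move_arm", "kwargs": {"plan": [{"slide": [40,-16,8],"angular": [2,3,-6.5]},{"slide": [77,-33,16],"angular": [4,6,-13.5]},{"slide": [115,-49,24],"angular": [6,9,-20]},{"slide": [154,-65,32],"angular": [8.5,12,-27]},{"slide": [192,-82,40],"angular": [10.5,15,-34]},{"slide": [231,-98,48],"angular": [13,18,-40.5]},{"slide": [269,-114,56],"angular": [15,21,-47]},{"slide": [308,-130,64],"angular": [17,24.5,-54]},{"slide": [346,-147,72],"angular": [19,27.5,-61]},{"slide": [385,-163,80],"angular": [21,30.5,-67.5]},{"slide": [385,-163,80],"angular": [21,30.5,-67.5]},{"slide": [385,-163,80],"angular": [21,30.5,-67.5]}], "claw": 0.45}}

```text
t: 1.3
position: [0.566, -0.2992, 0.15]
tcp_rot: [179.9, -34.9, 95.0]
ft_force: [-0.1, -0.1, 0.1]
width: 0.0384
finger_force: 0.0
```

```bash
python3 - <<'E'
from h import *
s,p,R=now()
for t in ((.581,-.20,.08),(.581,-.195,.014)): print(delta(p,R,t,Rt(95,35)))
E
```

```text
(array([ 39.8,  23.3, 113.3]), array([ 0.2,  0.1, -0. ]))
(array([  6.1,  23.6, 170.3]), array([ 0.2,  0.1, -0. ]))
```

Emit:
{"fn": "move_arm", "kwargs": {"plan": [{"slide": [10,6,28],"angular": [0,0,0]},{"slide": [20,12,57],"angular": [0,0,0]},{"slide": [30,18,85],"angular": [0,0,0]},{"slide": [40,23,113],"angular": [0,0,0]},{"slide": [28,23.5,132],"angular": [0,0,0]},{"slide": [17,23.5,151],"angular": [0,0,0]},{"slide": [10,23.5,164],"angular": [0,0,0]},{"slide": [6,23.5,170],"angular": [0,0,0]},{"slide": [6,23.5,170],"angular": [0,0,0]}]}}

```text
t: 2.2
position: [0.5804, -0.1976, 0.0147]
tcp_rot: [179.9, -34.8, 94.8]
ft_force: [-0.8, 0.8, 0.1]
width: 0.0386
finger_force: 0.0
```

```bash
python3 - <<'E'
from h import *
s,p,R=now(); print(p,s['tcp_rot'],s['ft_force'],s['q'])
f=grab('side'); cv2.imwrite('pics/s1.png',np.hstack([cv2.resize(f['frame'][180:330,250:450],None,fx=4,fy=4,interpolation=cv2.INTER_CUBIC)]))
for t in ((.5815,-.165,.014),(.5793,-.1528,.014)): print(delta(p,R,t,Rt(95,35)))
E
```

```text
[ 0.58042114 -0.19763622  0.01467967] [179.85689663 -34.84184177  94.79796325] [-0.82858981  0.84046059  0.07878992] [ 45.29839375  51.19240733 -26.64978601  90.64763081 -11.00806963
  59.87422599  36.36822558]
(array([26.2,  3.8, 19.1]), array([ 0.3,  0.2, -0.2]))
(array([36.4,  2.6, 26.1]), array([ 0.3,  0.2, -0.2]))
```

View pics/s1.png

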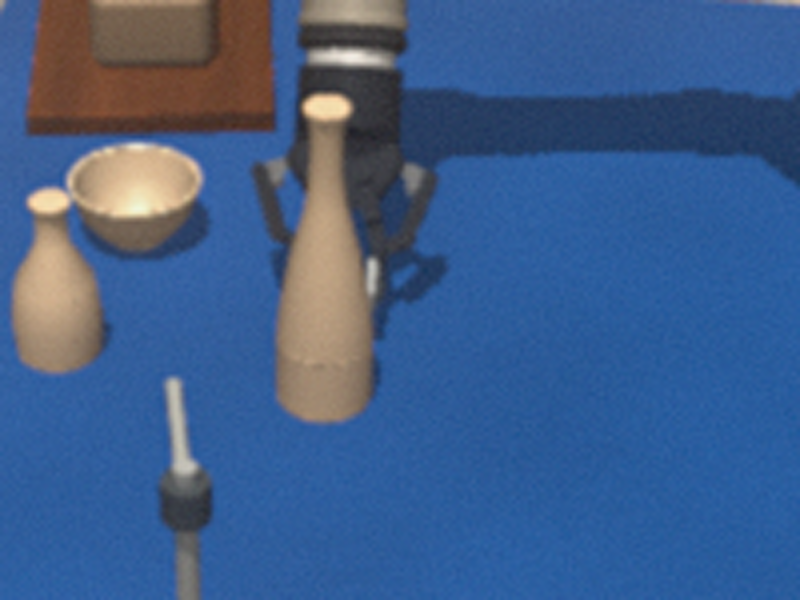

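The crop shows the hand behind the vase, its fingers around (285,230) and (375,275). The vase stands at (325,400), with the other pots well off to the left. I'll now move into contact slowly.

```bash
python3 - <<'E'
from h import *
s,p,R=now()
print(delta(p,R,(.5795,-.147,.014)))
E
```

```text
(array([40.6,  2.6, 30.1]), array([0., 0., 0.]))
```

Emit:
{"fn": "move_arm", "kwargs": {"plan": [{"slide": [4,0.2,3],"angular": [0,0,0]},{"slide": [8,0.5,6],"angular": [0,0,0]},{"slide": [12,0.8,9],"angular": [0,0,0]},{"slide": [16,1,12],"angular": [0,0,0]},{"slide": [20,1.3,15],"angular": [0,0,0]},{"slide": [22,1.5,16.5],"angular": [0,0,0]},{"slide": [24,1.6,18],"angular": [0,0,0]},{"slide": [26,1.7,19.3],"angular": [0,0,0]},{"slide": [28,1.8,20.7],"angular": [0,0,0]},{"slide": [30,1.9,22.2],"angular": [0,0,0]},{"slide": [32,2,23.7],"angular": [0,0,0]},{"slide": [34,2.2,25.2],"angular": [0,0,0]},{"slide": [36,2.4,26.7],"angular": [0,0,0]},{"slide": [38,2.5,28.2],"angular": [0,0,0]},{"slide": [40,2.6,29.7],"angular": [0,0,0]},{"slide": [40.5,2.6,30],"angular": [0,0,0]}]}}

```text
t: 3.85
position: [0.5797, -0.1468, 0.0139]
tcp_rot: [179.7, -34.8, 94.9]
ft_force: [0.6, -3.6, 0.8]
width: 0.0386
finger_force: 1.5
```

```bash
cat >> h.py <<'E'
def vase(g,lim=.06):
    out=[]
    for n in ('side','top'):
        f=grab(n); P=cloud(f)[0]; d=np.hypot(*(P[:,:2]-g).T)
        q=P[(d<lim)&(P[:,2]>.222)&(P[:,2]<.236)]; out.append((n,q[:,:2].mean(0).round(4),len(q)))
        if n=='side':
            q=P[(d<lim)&(P[:,2]>.015)&(P[:,2]<.046)&(P[:,1]>g[1]+.005)]
            c=cv2.__name__ and __import__('scipy.optimize').optimize.least_squares(lambda c:np.hypot(*(q[:,:2]-c).T)-.033,g,loss='soft_l1',f_scale=.002).x
            out.append(('foot',c.round(4),len(q)))
    return out
E
python3 - <<'E'
from h import *
s,p,R=now(); print(s['t'],p,s['tcp_rot'],s['ft_force'])
print(vase(np.array([.5765,-.12])))
E
```

```text
3.85 [ 0.57973778 -0.14684059  0.01387632] [179.72837484 -34.78936001  94.92086811] [ 0.62727421 -3.61680362  0.77216745]
[('side', array([ 0.5747, -0.1113]), 79), ('foot', array([ 0.5757, -0.116 ]), 216), ('top', array([ 0.5765, -0.1149]), 184)]
```

Contact is as predicted: the axis is 32 mm ahead of the TCP, the vase has slid 5.5 mm, and the force is small. Next comes the long push.

```bash
python3 - <<'E'
from h import *
s,p,R=now()
d=np.array([.0455,.262]);d/=np.hypot(*d)
print(delta(p,R,[p[0]+.09*d[0],p[1]+.09*d[1],.014]))
E
```

```text
(array([71.5, 22.7, 49.7]), array([0., 0., 0.]))
```

Emit:
{"fn": "move_arm", "kwargs": {"plan": [{"slide": [2,0.6,1.4],"angular": [0,0,0]},{"slide": [5,1.6,3.5],"angular": [0,0,0]},{"slide": [9,2.9,6.3],"angular": [0,0,0]},{"slide": [13,4.1,9],"angular": [0,0,0]},{"slide": [17,5.4,11.8],"angular": [0,0,0]},{"slide": [21,6.7,14.6],"angular": [0,0,0]},{"slide": [25,7.9,17.4],"angular": [0,0,0]},{"slide": [29,9.2,20.2],"angular": [0,0,0]},{"slide": [33,10.5,22.9],"angular": [0,0,0]},{"slide": [37,11.7,25.7],"angular": [0,0,0]},{"slide": [41,13,28.5],"angular": [0,0,0]},{"slide": [45,14.3,31.3],"angular": [0,0,0]},{"slide": [49,15.6,34.1],"angular": [0,0,0]},{"slide": [53,16.8,36.8],"angular": [0,0,0]},{"slide": [57,18.1,39.6],"angular": [0,0,0]},{"slide": [61,19.4,42.4],"angular": [0,0,0]},{"slide": [65,20.6,45.2],"angular": [0,0,0]},{"slide": [68,21.6,47.3],"angular": [0,0,0]},{"slide": [70,22.2,48.7],"angular": [0,0,0]},{"slide": [71.5,22.7,49.7],"angular": [0,0,0]}]}}

```text
t: 5.95
position: [0.5948, -0.0575, 0.0139]
tcp_rot: [179.8, -34.8, 94.9]
ft_force: [-0.9, -2.6, -0.6]
width: 0.0381
finger_force: 1.5
```

```bash
python3 - <<'E'
from h import *
s,p,R=now(); print(s['t'],p,s['tcp_rot'],s['ft_force'])
a=vase(p[:2]+[-.003,.032]);print(a)
c=p[:2]+np.array([-.0028,.032]); d=np.array([.622,.147])-c
print(d,delta(p,R,[*(p[:2]+d/2),.014]))
E
```

```text
5.95 [ 0.59482165 -0.0574888   0.01391197] [179.77078842 -34.8400522   94.93636296] [-0.90485738 -2.59726641 -0.62685072]
[('side', array([ 0.5893, -0.0223]), 94), ('foot', array([ 0.5898, -0.0261]), 230), ('top', array([ 0.5909, -0.0254]), 182)]
[0.02997835 0.1724888 ] (array([69.5, 22.2, 48.4]), array([0., 0., 0.]))
```

Emit:
{"fn": "move_arm", "kwargs": {"plan": [{"slide": [2,0.6,1.4],"angular": [0,0,0]},{"slide": [5,1.6,3.5],"angular": [0,0,0]},{"slide": [9,2.9,6.3],"angular": [0,0,0]},{"slide": [13,4.1,9],"angular": [0,0,0]},{"slide": [17,5.4,11.8],"angular": [0,0,0]},{"slide": [21,6.7,14.6],"angular": [0,0,0]},{"slide": [25,7.9,17.4],"angular": [0,0,0]},{"slide": [29,9.2,20.2],"angular": [0,0,0]},{"slide": [33,10.5,22.9],"angular": [0,0,0]},{"slide": [37,11.7,25.7],"angular": [0,0,0]},{"slide": [41,13,28.5],"angular": [0,0,0]},{"slide": [45,14.3,31.3],"angular": [0,0,0]},{"slide": [49,15.6,34.1],"angular": [0,0,0]},{"slide": [53,16.8,36.8],"angular": [0,0,0]},{"slide": [57,18.1,39.6],"angular": [0,0,0]},{"slide": [61,19.4,42.4],"angular": [0,0,0]},{"slide": [64,20.4,44.5],"angular": [0,0,0]},{"slide": [67,21.4,46.6],"angular": [0,0,0]},{"slide": [69,22,48],"angular": [0,0,0]},{"slide": [69.5,22.2,48.4],"angular": [0,0,0]}]}}

```text
t: 8.05
position: [0.6098, 0.029, 0.014]
tcp_rot: [179.8, -34.9, 95.0]
ft_force: [-0.6, -2.0, -1.1]
width: 0.0386
finger_force: 1.2
```

```bash
python3 - <<'E'
from h import *
s,p,R=now(); print(s['t'],p,s['tcp_rot'],s['ft_force'])
a=vase(p[:2]+[-.003,.032]);print(a)
c=p[:2]+np.array([-.0035,.032]); d=np.array([.622,.147])-c
print(d,delta(p,R,[*(p[:2]+d),.014]))
E
```

```text
8.05 [0.60984767 0.02896827 0.0140411 ] [179.76520803 -34.85306188  94.95144281] [-0.62695146 -1.99227929 -1.10068725]
[('side', array([0.6044, 0.0643]), 104), ('foot', array([0.6053, 0.0602]), 186), ('top', array([0.606 , 0.0609]), 183)]
[0.01565233 0.08603173] (array([69.2, 22.8, 48.3]), array([0., 0., 0.]))
```

Emit:
{"fn": "move_arm", "kwargs": {"plan": [{"slide": [2,0.6,1.4],"angular": [0,0,0]},{"slide": [5,1.6,3.5],"angular": [0,0,0]},{"slide": [9,2.9,6.3],"angular": [0,0,0]},{"slide": [13,4.1,9],"angular": [0,0,0]},{"slide": [17,5.4,11.8],"angular": [0,0,0]},{"slide": [21,6.7,14.6],"angular": [0,0,0]},{"slide": [25,7.9,17.4],"angular": [0,0,0]},{"slide": [29,9.2,20.2],"angular": [0,0,0]},{"slide": [33,10.5,22.9],"angular": [0,0,0]},{"slide": [37,11.7,25.7],"angular": [0,0,0]},{"slide": [41,13,28.5],"angular": [0,0,0]},{"slide": [45,14.3,31.3],"angular": [0,0,0]},{"slide": [49,15.6,34.1],"angular": [0,0,0]},{"slide": [53,16.8,36.8],"angular": [0,0,0]},{"slide": [57,18.3,39.6],"angular": [0,0,0]},{"slide": [61,19.7,42.4],"angular": [0,0,0]},{"slide": [64,20.8,44.5],"angular": [0,0,0]},{"slide": [67,21.9,46.6],"angular": [0,0,0]},{"slide": [69,22.6,48],"angular": [0,0,0]},{"slide": [69.2,22.8,48.3],"angular": [0,0,0]}]}}

```text
t: 10.15
position: [0.6255, 0.115, 0.0141]
tcp_rot: [179.8, -34.9, 95.0]
ft_force: [0.5, -1.6, -1.0]
width: 0.0386
finger_force: 1.0
```

```bash
python3 - <<'E'
from h import *
s,p,R=now(); print(s['t'],p,s['tcp_rot'],s['ft_force'])
a=vase(p[:2]+[-.003,.032]);print(a)
c=(a[1][1]+a[2][1])/2; d=np.array([.605,.2045])-c
print(c,d,np.degrees(np.arctan2(d[1],d[0])),delta(p,R,[*(p[:2]+d*.8),.014]),delta(p,R,[*(p[:2]+d),.014]))
E
```

```text
10.15 [0.6255086  0.1150436  0.01406443] [179.7620854  -34.85600977  94.95868328] [ 0.46504388 -1.60602287 -1.032983  ]
[('side', array([0.6203, 0.1494]), 117), ('foot', array([0.6211, 0.1465]), 202), ('top', array([0.622 , 0.1474]), 182)]
[0.62155 0.14695] [-0.01655  0.05755] 106.04396636138895 (array([38.5, -9.3, 26.9]), array([0., 0., 0.])) (array([ 48.2, -11.7,  33.6]), array([0., 0., 0.]))
```

Now along the gauge's axis. I'll do 80% of the remaining distance first.

Emit:
{"fn": "move_arm", "kwargs": {"plan": [{"slide": [1.5,-0.4,1],"angular": [0,0,0]},{"slide": [4,-1,2.8],"angular": [0,0,0]},{"slide": [7,-1.7,4.9],"angular": [0,0,0]},{"slide": [10,-2.4,7],"angular": [0,0,0]},{"slide": [13,-3.1,9.1],"angular": [0,0,0]},{"slide": [16,-3.9,11.2],"angular": [0,0,0]},{"slide": [19,-4.6,13.2],"angular": [0,0,0]},{"slide": [22,-5.3,15.4],"angular": [0,0,0]},{"slide": [25,-6,17.5],"angular": [0,0,0]},{"slide": [28,-6.8,19.6],"angular": [0,0,0]},{"slide": [31,-7.5,21.7],"angular": [0,0,0]},{"slide": [33.5,-8.1,23.4],"angular": [0,0,0]},{"slide": [36,-8.7,25.1],"angular": [0,0,0]},{"slide": [38,-9.2,26.5],"angular": [0,0,0]},{"slide": [38.5,-9.3,26.9],"angular": [0,0,0]}]}}

```text
t: 11.75
position: [0.6121, 0.161, 0.0139]
tcp_rot: [179.8, -34.9, 94.9]
ft_force: [0.2, -2.8, 0.1]
width: 0.0388
finger_force: 1.6
```

```bash
python3 - <<'E'
from h import *
s,p,R=now(); print(s['t'],p,s['tcp_rot'],s['ft_force'])
a=vase(p[:2]+[-.003,.032],.045);print(a)
c=a[2][1]; d=np.array([.605,.2045])-c
u=np.array([np.cos(np.radians(106.4)),np.sin(np.radians(106.4))])
print(d,d@u,delta(p,R,[*(p[:2]+u*.01),.014]))
f=load('side'); cv2.imwrite('pics/s2.png',cv2.resize(f['frame'][250:400,220:400],None,fx=4,fy=4,interpolation=cv2.INTER_CUBIC))
E
```

```text
11.75 [0.61211976 0.161005   0.01391387] [179.77406052 -34.85330798  94.94986895] [ 0.21485566 -2.8164829   0.10245134]
[('side', array([0.608 , 0.1954]), 83), ('foot', array([0.6081, 0.1926]), 162), ('top', array([0.6089, 0.1935]), 183)]
[-0.0039  0.011 ] 0.011653585401627838 (array([ 8.1, -2. ,  5.5]), array([0., 0., 0.]))
```

View pics/s2.png

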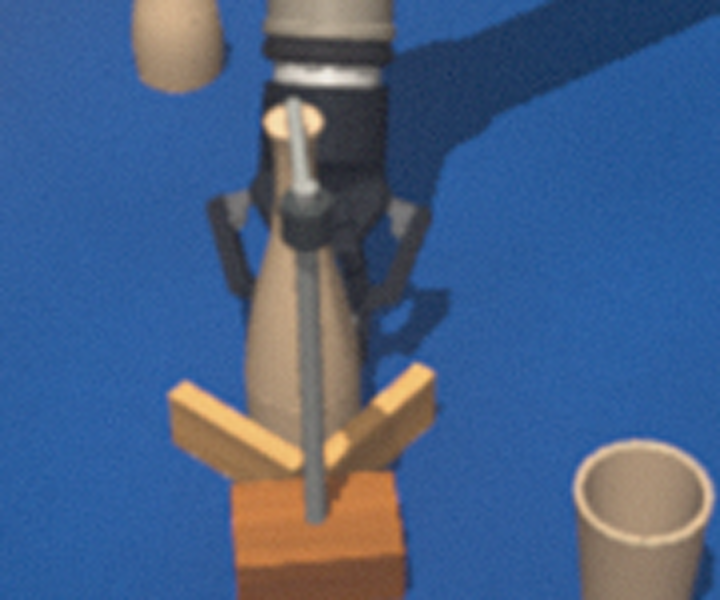

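The crop shows the vase upright inside the V, with its rim at (293,120) just under the pointer tip. About 11 mm remains, so I'll creep 1 mm per row.

Emit:
{"fn": "move_arm", "kwargs": {"plan": [{"slide": [0.8,-0.2,0.55],"angular": [0,0,0]},{"slide": [1.6,-0.4,1.1],"angular": [0,0,0]},{"slide": [2.4,-0.6,1.65],"angular": [0,0,0]},{"slide": [3.2,-0.8,2.2],"angular": [0,0,0]},{"slide": [4,-1,2.75],"angular": [0,0,0]},{"slide": [4.8,-1.2,3.3],"angular": [0,0,0]},{"slide": [5.6,-1.4,3.85],"angular": [0,0,0]},{"slide": [6.4,-1.6,4.4],"angular": [0,0,0]},{"slide": [7.2,-1.8,4.95],"angular": [0,0,0]},{"slide": [8,-2,5.5],"angular": [0,0,0]}]}}

```text
t: 12.85
position: [0.6095, 0.1701, 0.0139]
tcp_rot: [179.8, -34.8, 94.9]
ft_force: [0.2, -2.7, -0.1]
width: 0.0384
finger_force: 1.7
```

Not in contact yet. I'll continue in smaller pieces and watch the force.

Emit:
{"fn": "move_arm", "kwargs": {"plan": [{"slide": [0.4,-0.1,0.27],"angular": [0,0,0]},{"slide": [0.8,-0.2,0.55],"angular": [0,0,0]},{"slide": [1.2,-0.3,0.82],"angular": [0,0,0]},{"slide": [1.6,-0.4,1.1],"angular": [0,0,0]}]}}

```text
t: 13.25
position: [0.609, 0.1718, 0.0139]
tcp_rot: [179.8, -34.8, 94.9]
ft_force: [0.5, -5.2, 0.3]
width: 0.0383
finger_force: 2.2
```

Emit:
{"fn": "move_arm", "kwargs": {"plan": [{"slide": [0.4,-0.1,0.27],"angular": [0,0,0]},{"slide": [0.8,-0.2,0.55],"angular": [0,0,0]}]}}

```text
t: 13.45
position: [0.6091, 0.172, 0.0138]
tcp_rot: [179.7, -34.8, 94.9]
ft_force: [1.5, -6.4, 0.9]
width: 0.0384
finger_force: 2.9
```

```bash
python3 - <<'E'
from h import *
s,p,R=now(); print(s['t'],p,s['ft_force'],vase(p[:2]+[-.003,.032],.045))
E
```

```text
13.45 [0.60911111 0.17204648 0.01377698] [ 1.53149344 -6.39978237  0.86297187] [('side', array([0.6049, 0.2059]), 85), ('foot', array([0.6047, 0.2104]), 192), ('top', array([0.6051, 0.2029]), 158)]
```

The TCP has stalled and the force is rising, with the vase at the gauge origin. One more small press will seat it against both cheeks.

Emit:
{"fn": "move_arm", "kwargs": {"plan": [{"slide": [0.4,-0.1,0.27],"angular": [0,0,0]},{"slide": [0.8,-0.2,0.55],"angular": [0,0,0]},{"slide": [1.2,-0.3,0.8],"angular": [0,0,0]}]}}

```text
t: 13.85
position: [0.6093, 0.1724, 0.0137]
tcp_rot: [179.7, -34.7, 94.9]
ft_force: [0.5, -9.3, 2.5]
width: 0.0384
finger_force: 3.9
```

```bash
python3 - <<'E'
from h import *
s,p,R=now(); print(s['t'],p,s['ft_force'])
print(delta(p,R,p+np.array([.0056,-.07,.0])),delta(p,R,p+np.array([.009,-.12,.12])))
E
```

```text
13.85 [0.6092836  0.17236927 0.01371273] [ 0.46645899 -9.29680177  2.5137664 ]
(array([-57.7,  -0.1, -40. ]), array([0., 0., 0.])) (array([ -30.6,   -0.3, -167.2]), array([0., 0., 0.]))
```

Emit:
{"fn": "move_arm", "kwargs": {"plan": [{"slide": [-1,0,-0.7],"angular": [0,0,0]},{"slide": [-2,0,-1.4],"angular": [0,0,0]},{"slide": [-4,0,-2.8],"angular": [0,0,0]},{"slide": [-8,0,-5.6],"angular": [0,0,0]},{"slide": [-16,0,-11],"angular": [0,0,0]},{"slide": [-27,0,-19],"angular": [0,0,0]},{"slide": [-42,0,-29],"angular": [0,0,0]},{"slide": [-58,0,-40],"angular": [0,0,0]},{"slide": [-54,0,-60],"angular": [0,0,0]},{"slide": [-46,0,-95],"angular": [0,0,0]},{"slide": [-38,0,-130],"angular": [0,0,0]},{"slide": [-32,0,-160],"angular": [0,0,0]},{"slide": [-32,0,-160],"angular": [0,0,0]},{"slide": [-32,0,-160],"angular": [0,0,0]}]}}

```text
t: 15.25
position: [0.6182, 0.055, 0.1272]
tcp_rot: [179.7, -34.8, 94.8]
ft_force: [0.1, -0.5, -1.3]
width: 0.0385
finger_force: 0.0
```

```bash
python3 - <<'E'
from h import *
print(vase(np.array([.605,.204]),.045),env.observe()['position'])
f=load('side'); g=load('top')
cv2.imwrite('pics/e.png',np.hstack([cv2.resize(x,(400,400),interpolation=cv2.INTER_CUBIC) for x in (f['frame'][270:400,220:350],g['frame'][170:290,140:260])]))
E
```

```text
[('side', array([0.6054, 0.2064]), 82), ('foot', array([0.6042, 0.211 ]), 197), ('top', array([0.6053, 0.203 ]), 163)] [0.61689552 0.05654083 0.1258913 ]
```

View pics/e.png

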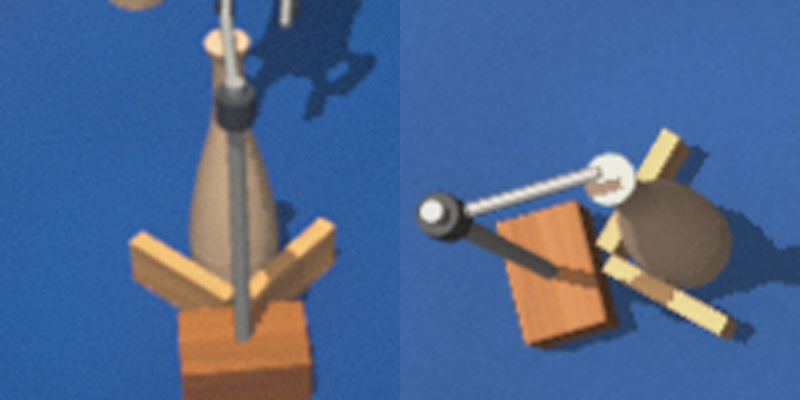

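The left crop shows the vase upright in the V. In the right (top) crop the rim is at (610,180) with the pointer tip at (598,173) above it. One numerical check before handing in.

```bash
python3 - <<'E'
from h import *
T=load('top')
print(at_z(T,140+210/400*120-.35,170+180/400*120-.35,.23), at_z(T,140+198/400*120-.35,170+173/400*120-.35,.25))
E
```

```text
[0.60596521 0.20294836 0.23      ] [0.60588837 0.20484502 0.25      ]
```

Rim and pointer tip agree to within 2 mm, and the hand is well clear. Handing in.

```bash
python3 -c "
from station import job; print(job.sign_off())"
```

```text
the job is handed in; nothing more can be done
None
```

The vase stands upright in the V under the pointer, its rim within about 2 mm of the pointer tip in the top view; the hand is clear, the other pots were not touched, and the job was handed in at about 15 s (the sign-off gave no verdict).

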